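# Crisscross tightening of a chamber cover

### The job

Two diagonal knobs of the square metal chamber stand raised, the other two are already run down to the cover: first screw the raised pair down (clockwise) level with the others, then tighten all four crisscross, always going on to the diagonally opposite knob before the neighbours and never letting a knob get more than a quarter turn ahead of another. Tighten each by feel until it goes stiff and is hand-tight, without forcing it, and go back to any that has slackened, so that the cover sits flat on its metal lands with all four knobs bearing firmly on it. Do not press on the cover itself, and leave the other things on the worktop where they are.

Things in the scene. Friction and masses are not known exactly. Their poses are not given: they have to be found in the camera images.
- chamber: Square aluminium chamber fixed to the worktop, 169 x 169 mm, 57 mm high. Origin: centre of its underside; z up, x and y along its sides. A recess 12 mm deep and 153 mm wide in its top takes the cover; in it lie a springy rubber gasket and, under each knob, a hard metal land.
- cover: Loose square metal cover plate, 150 x 150 x 10 mm, 0.25 kg, with a round window; lies in the recess of the chamber on the gasket (underside 50 mm above the worktop) and is held by the four knobs. Origin: centre of its underside. It has to come down 0.8 to 4.6 mm (differs from time to time and cannot be seen) until it sits on all four metal lands, then roughly flush with the chamber's rim.
- knob_1: Black bar knob 1, raised, 2.3 to 3.1 mm above the cover, on a screw at the +x +y corner of the cover, 55 mm from the chamber's centre along each chamber axis (1 is diagonal to 3, 2 to 4). Origin: centre of its underside, on the screw axis. Bar to grip: 36 mm along the knob's x, 11 mm thick along its y, 6 to 36 mm above the origin, on a springy hub (4 N m/rad); collar below it, diameter 22 mm.
- turn_1 (a joint): Knob 1 screwed in, rad: starts at 0 to 0.2, grows clockwise from above (tightening), lowers the knob 4 mm/rad. Meets the cover near 0.8, squeezes the gasket (up to 0.06 N m), and from 0.95 to 1.95, differing each time, the cover meets the land and torque climbs: hand-tight is 0.11 to 0.14 N m held still after a small turn (15 to 20 N on the cover; 30 N is too much). Stays where left; can slacken.
- knob_2: Black bar knob 2, run down to the cover, on a screw at the +x -y corner of the cover, 55 mm from the chamber's centre along each chamber axis (1 is diagonal to 3, 2 to 4). Origin: centre of its underside, on the screw axis. Bar to grip: 36 mm along the knob's x, 11 mm thick along its y, 6 to 36 mm above the origin, on a springy hub (4 N m/rad); collar below it, diameter 22 mm.
- turn_2 (a joint): Knob 2 screwed in, rad: starts at 0.7 to 0.8, grows clockwise from above (tightening), lowers the knob 4 mm/rad. Meets the cover near 0.8, squeezes the gasket (up to 0.06 N m), and from 0.95 to 1.95, differing each time, the cover meets the land and torque climbs: hand-tight is 0.11 to 0.14 N m held still after a small turn (15 to 20 N on the cover; 30 N is too much). Stays where left; can slacken.
- knob_3: Black bar knob 3, raised, 2.3 to 3.1 mm above the cover, on a screw at the -x -y corner of the cover, 55 mm from the chamber's centre along each chamber axis (1 is diagonal to 3, 2 to 4). Origin: centre of its underside, on the screw axis. Bar to grip: 36 mm along the knob's x, 11 mm thick along its y, 6 to 36 mm above the origin, on a springy hub (4 N m/rad); collar below it, diameter 22 mm.
- turn_3 (a joint): Knob 3 screwed in, rad: starts at 0 to 0.2, grows clockwise from above (tightening), lowers the knob 4 mm/rad. Meets the cover near 0.8, squeezes the gasket (up to 0.06 N m), and from 0.95 to 1.95, differing each time, the cover meets the land and torque climbs: hand-tight is 0.11 to 0.14 N m held still after a small turn (15 to 20 N on the cover; 30 N is too much). Stays where left; can slacken.
- knob_4: Black bar knob 4, run down to the cover, on a screw at the -x +y corner of the cover, 55 mm from the chamber's centre along each chamber axis (1 is diagonal to 3, 2 to 4). Origin: centre of its underside, on the screw axis. Bar to grip: 36 mm along the knob's x, 11 mm thick along its y, 6 to 36 mm above the origin, on a springy hub (4 N m/rad); collar below it, diameter 22 mm.
- turn_4 (a joint): Knob 4 screwed in, rad: starts at 0.7 to 0.8, grows clockwise from above (tightening), lowers the knob 4 mm/rad. Meets the cover near 0.8, squeezes the gasket (up to 0.06 N m), and from 0.95 to 1.95, differing each time, the cover meets the land and torque climbs: hand-tight is 0.11 to 0.14 N m held still after a small turn (15 to 20 N on the cover; 30 N is too much). Stays where left; can slacken.
- open_vial: Open glass vial, 22 mm in diameter, 76 mm high, standing left of the chamber; leave alone. Origin: centre of its underside.
- vial: Capped glass vial, 22 mm in diameter, 78 mm high, standing right of the chamber; leave alone. Origin: centre of its underside.
- marker: Marker pen, 136 mm long, lying in front of the chamber; leave alone. Origin: centre of its underside.

How it is judged:
On the way:
1. All four knobs have been run down to the cover (each past 0.6 rad), the cover still level within 0.03 rad and no knob loaded past 12 N (value of joint each of turn_1, turn_2, turn_3, turn_4 above 0.6 rad and angle between cover's own z axis and vertical below 0.03 rad and contact force between each of knob_1, knob_2, knob_3, knob_4 and cover below 12 N), for 0.2 s.
At the end, for the whole second after the job is handed in: Every one of the four knobs presses on the cover with more than 6 N; the cover is level within 0.012 rad, down in its recess (underside less than 49.4 mm above the chamber's underside) and at rest (contact force between each of knob_1, knob_2, knob_3, knob_4 and cover above 6 N and angle between cover's own z axis and vertical below 0.012 rad and z of cover in the frame of chamber below 0.0494 m and linear speed of cover below 0.01 m/s); the robot touches nothing.
It fails at once if a knob was overtightened: it pressed on the cover with more than 30 N (contact force between any of knob_1, knob_2, knob_3, knob_4 and cover above 30 N).
It fails at once if one knob got more than a quarter turn (6.3 mm of screw travel, 1.57 rad) ahead of another (z of any of knob_1, knob_3, knob_4 in the frame of knob_2 below -0.0063 m or z of any of knob_1, knob_2, knob_4 in the frame of knob_3 below -0.0063 m or z of any of knob_1, knob_2, knob_3 in the frame of knob_4 below -0.0063 m or z of any of knob_2, knob_3, knob_4 in the frame of knob_1 below -0.0063 m).
It fails at once if two neighbouring knobs were both screwed more than 0.5 rad (2 mm) further in than both knobs opposite: not crisscross ((z of each of knob_1, knob_2 in the frame of knob_3 below -0.002 m and z of each of knob_1, knob_2 in the frame of knob_4 below -0.002 m) or (z of each of knob_2, knob_3 in the frame of knob_1 below -0.002 m and z of each of knob_2, knob_3 in the frame of knob_4 below -0.002 m) or (z of each of knob_3, knob_4 in the frame of knob_1 below -0.002 m and z of each of knob_3, knob_4 in the frame of knob_2 below -0.002 m) or (z of each of knob_4, knob_1 in the frame of knob_2 below -0.002 m and z of each of knob_4, knob_1 in the frame of knob_3 below -0.002 m)).
It fails at once if the gripper pressed on the cover with more than 10 N (contact force between any of the fingers, the arm and cover above 10 N).
It fails at once if a bystander was pushed more than 25 mm (distance of any of open_vial, vial, marker from where it was at the start of the episode above 0.025 m).
It also fails if it takes over 72 s, if anything falls off the work surface, if the arm or the gripper's body presses on something with over 40 N, if the wrist force passes 120 N, or if a joint passes its speed limit or range.

### The arm

A 6-joint arm with a two-finger parallel gripper is mounted at the origin on a cart in front of the work surface, level with it; the furniture and walls round the work are solid. World frame = base frame: x ahead of the robot, y to its left, z up, the work surface at z = 0. Lengths are in m, angles in rad, forces in N, time in s.
With the tool pointing down it reaches from about 0.425 to 0.95 m from the base axis. Payload 3.5 kg.
Tool frame: the origin (TCP) lies on the centre line of the jaws, within the pads' length; the fingertips stand 8 mm ahead of it and the grasp point (between the pads) lies 11 mm behind it; z points along the fingers, y is the line along which they close (so a half turn about z gives the same grasp; the last joint's range is limited). The gripper opens to 85 mm and grips with 20 to 120 N. Pads are 22 mm wide; open, the fingers measure 114 mm over their backs; the gripper's body (76 mm by 85 mm) begins 54 mm behind the grasp point. The pads swing forward as they close: fully open they stand 13 mm farther back than shut.
Start: joints at [-1.469, 0.286, 1.577, -0, 1.279, -0.15], TCP at [0.168, -0.654, 0.239] pointing down, gripper open.
Joint ranges: [-2.77, 2.77], [-0.9, 2.22], [0.21, 2.48], [-1.53, 4.67], [0.24, 2.81], [-2.84, 2.84]. Speed limits (rad/s): [2.79, 2.79, 3.14, 3.14, 3.14, 3.14].

### API

Orientations are given as a unit quaternion [x, y, z, w].
In Python, from plant import ctrl gives the robot as it stands. The module is installed in compiled form; this text tells all that it offers.
- The arm moves only by the tool send_rows, never from a script. Its argument "steps" is a list of rows, each a list of 5 numbers: the shift along the tool's x, y, z in m, then the turn about the tool's z in degrees, then the opening, from -1 (shut) to 1 (fully open). A call has 1 to 12 rows; each row is the pose to reach, as a shift and turn from the pose commanded when the call began, along the tool's axes at that moment; what a row does not reach only later rows make up. A row lasts 1/10 s, in which the tool goes at most 50 mm and 8.59 degrees, less where a joint would pass 70% of its speed; a pose out of reach is approached as far as the arm can. A call with a gripper value outside its range is refused whole. The fingers move at their own pace and stop on an object; "squeeze" is the grip in N (left out, the last holds). Time passes only in rows, so rows that repeat a pose let the fingers close. It gives the time, the measured TCP pose, the force, the opening and the grip force at its end, in the units of the state.
- ctrl.get_state(): the state, without advancing time (a new reading comes with each control period).
- ctrl.read_camera(name): name is "side" or "top" or "wrist"; returns the picture (384x512x3 uint8, red, green, blue); there is no depth.
- ctrl.calibration(name): a dict with "intrinsics" (3x3 intrinsics, pixels), "k1" (the pictures are not rectified: a ray, as slopes to the right and down, at radius r is drawn at 1 + k1 r^2 times it, then the intrinsics apply), "extrinsics" (4x4, takes a point from world to camera coordinates); the wrist camera has in their place "tool_from_camera" (4x4, takes a point from camera to tool coordinates, whose origin is the TCP and whose axes are the flange's). Camera axes: x right, y up, looking along -z (the intrinsics and any distortion apply to the point x, -y, -z); pixel columns grow to the right and rows downward; lengths in m; the calibration is good to about 2 mm. A picture is of the moment at which its call begins: read the wrist's pose just before it. calibration takes no time and is no camera call.
- ctrl.sign_off(): hands the job in; it is judged then, once.
The state is a dict: "time": time; "qpos": joint angles; "dq": joint speeds; "joint_efforts": joint torques, N m; "eef_pos": TCP position; "tcp_rot": TCP orientation; "contact_force": force on the tool from outside, world axes, zero at the start; "wrist_torque": the same for the moment, N m; "opening": opening from 0.0 (shut) to 1.0 (fully open); "finger_force": force on a finger pad.
Only numpy, scipy, OpenCV 4.12 (cv2) and the standard library are available. Lean on these libraries where they do the work, as an engineer would, in place of code of your own. Each camera call takes 0.05 s, during which the arm holds its last target. There are 200 camera calls.

## Working session

There is one attempt and no reset: what is moved stays moved. The work goes in short steps, Python scripts to look and compute and a tool call to move; the robot and the scene stay as the last step left them, time stands still between calls to the robot, and variables do not carry over. Pictures are saved under pics/ and viewed, at most 10 in all, crops included, and the job is handed in when it is done.

Besides the shell and the picture viewer there is one more tool, called after ">>>" by a JSON object that holds its "fn" and its "kwargs", one argument or row to a line. send_rows: Moves the arm, as the interface text tells. Its arguments: {"type":"object","properties":{"steps":{"type":"array","items":{"type":"array","items":{"type":"number"}}},"squeeze":{"type":"number"}},"required":["steps"]}

```bash
mkdir -p pics; python3 - <<'E'
from plant import ctrl
import cv2,numpy as np
s=ctrl.get_state()
for k in ['time','eef_pos','tcp_rot','contact_force','wrist_torque','opening']:print(k,s[k])
for n in ['top','side','wrist']:
    im=ctrl.read_camera(n);cv2.imwrite(f'pics/{n}0.png',im[:,:,::-1]);print(n,ctrl.calibration(n))
a=[cv2.imread(f'pics/{n}0.png') for n in ['top','side']]
cv2.imwrite('pics/a.png',cv2.resize(np.vstack(a),(400,600)))
E
```

```text
time 0.0
eef_pos [ 0.16812044 -0.65307979  0.23793324]
tcp_rot [ 9.92086366e-01  1.25551891e-01  2.97571095e-05 -1.16796328e-03]
contact_force [ 0.46665348 -0.4417995  -0.3225629 ]
wrist_torque [-0.05081801  0.01445127 -0.01828559]
opening 1.0003136544434197
top {'intrinsics': array([[413.07292499,   0.        , 258.05027606],
       [  0.        , 413.07292499, 192.53242801],
       [  0.        ,   0.        ,   1.        ]]), 'k1': -0.01783438479733171, 'extrinsics': array([[-0.0217468 , -0.99902129,  0.03851684,  0.03312873],
       [ 0.98534885, -0.0148988 ,  0.16989899, -0.58668193],
       [-0.16915885,  0.04164728,  0.98470848, -0.86443575],
       [ 0.        ,  0.        ,  0.        ,  1.        ]])}
side {'intrinsics': array([[481.86042935,   0.        , 259.323393  ],
       [  0.        , 481.86042935, 185.80706644],
       [  0.        ,   0.        ,   1.        ]]), 'k1': 0.010519542242225842, 'extrinsics': array([[-0.46185135, -0.88680654, -0.01635518,  0.31080499],
       [ 0.57780738, -0.31481141,  0.75301554, -0.35814826],
       [-0.67292791,  0.3383311 ,  0.65779944, -0.68833221],
       [ 0.        ,  0.        ,  0.        ,  1.        ]])}
wrist {'intrinsics': array([[315.95541422,   0.        , 253.92217063],
       [  0.        , 315.95541422, 189.46161063],
       [  0.        ,   0.        ,   1.        ]]), 'k1': 0.02387337273156369, 'tool_from_camera': array([[ 6.96629989e-04,  9.64193369e-01,  2.65199288e-01,
         6.67548371e-02],
       [ 9.99999653e-01, -7.92841297e-04,  2.55741915e-04,
        -1.03895013e-04],
       [ 4.56845606e-04,  2.65199018e-01, -9.64193586e-01,
        -1.34805369e-01],
       [ 0.00000000e+00,  0.00000000e+00,  0.00000000e+00,
         1.00000000e+00]])}
```

View pics/top0.png

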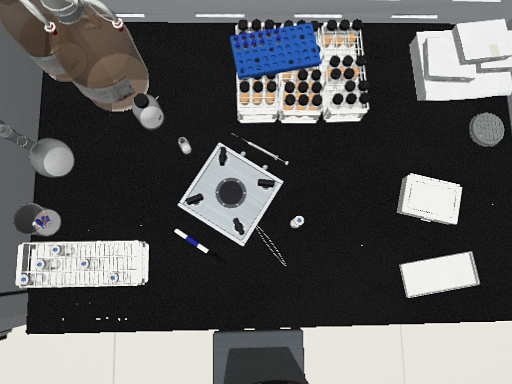

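The top view shows the chamber centred near (231,193), with knobs at about (222,157), (267,184), (238,226) and (195,199). The vials are at (184,145) and (297,222), and the marker is at (191,240).

```bash
cat > h.py <<'E'
import numpy as np, cv2
from plant import ctrl
from scipy.spatial.transform import Rotation as R
def ray(name,uv,pose=None):
    c=ctrl.calibration(name);K=c['intrinsics'];k=c['k1']
    p=np.array([(uv[0]-K[0,2])/K[0,0],(uv[1]-K[1,2])/K[1,1]]);q=p.copy()
    for _ in range(10): q=p/(1+k*(q@q))
    d=np.array([q[0],-q[1],-1.])
    if name=='wrist':
        T=c['tool_from_camera'];W=np.eye(4);W[:3,:3]=R.from_quat(pose[1]).as_matrix();W[:3,3]=pose[0];M=W@T
    else: M=np.linalg.inv(c['extrinsics'])
    return M[:3,3],M[:3,:3]@d
def onplane(name,uv,z,pose=None):
    o,d=ray(name,uv,pose); return o+d*(z-o[2])/d[2]
E
python3 - <<'E'
from h import *
im=cv2.imread('pics/top0.png')
g=im.max(2)
# chamber hull region
m=np.zeros(g.shape,np.uint8)
br=((g>110)).astype(np.uint8); 
br=cv2.morphologyEx(br,cv2.MORPH_CLOSE,np.ones((5,5)))
n,l,st,ce=cv2.connectedComponentsWithStats(br)
i=l[200,205]; print(st[i])
cs=cv2.findContours((l==i).astype(np.uint8),0,2)[0]; c=max(cs,key=cv2.contourArea)
r=cv2.minAreaRect(c);print(r)
hull=cv2.fillConvexPoly(m.copy(),cv2.convexHull(c),1); hull=cv2.erode(hull,np.ones((7,7)))
b=((g<50)&(hull>0)).astype(np.uint8)
n,l,st,ce=cv2.connectedComponentsWithStats(b)
for j in range(1,n):
    if st[j,4]>25:
        pts=np.argwhere(l==j)[:,::-1].astype(np.float32)
        P=np.array([onplane('top',p,.09) for p in pts])[:,:2]
        u,s,v=np.linalg.svd(P-P.mean(0),full_matrices=False)
        print(st[j],ce[j],P.mean(0),np.degrees(np.arctan2(v[0,1],v[0,0])),s)
for p in cv2.boxPoints(r):print(p,onplane('top',p,.057))
w=cv2.imread('pics/side0.png')
cv2.imwrite('pics/c.png',np.hstack([cv2.resize(im[130:260,165:300],(400,385),interpolation=2),cv2.resize(w,(400,385))]))
E
```

```text
[ 177  143  109  123 5154]
((250.52247619628906, 203.26405334472656), (123.91376495361328, 81.30184173583984), 32.00538635253906)
[219 147   8  19  87] [222.42528736 156.1954023 ] [0.66028528 0.09853914] 174.3908069320251 [0.0960225  0.03108674]
[258 179  16   9  87] [265.5862069  183.03448276] [0.60047232 0.00754065] -97.63079658217258 [0.08689342 0.04412526]
[220 181  22  23 348] [230.45977011 191.98275862] [0.5823342  0.08218085] -176.3443317667481 [0.22505336 0.22105524]
[ 246  188   37   72 1248] [269.48477564 228.86858974] [0.50326862 0.00176811] 165.68040638621505 [1.18791053 0.59278006]
[185 194  18  11  89] [194.5505618  199.05617978] [0.56839819 0.15747182] 108.93836333767854 [0.09193711 0.04399022]
[234 218  10  17  71] [238.33802817 225.91549296] [0.51041138 0.06658233] -154.5874303638669 [0.08029351 0.03045926]
[176.4382  204.89888] [0.56139495 0.20025232 0.057     ]
[219.52808 135.95506] [0.71581993 0.1061644  0.057     ]
[324.60675 201.62923] [ 0.56338908 -0.12354112  0.057     ]
[281.51688 270.57306] [ 0.41642262 -0.0237675   0.057     ]
```

View pics/c.png

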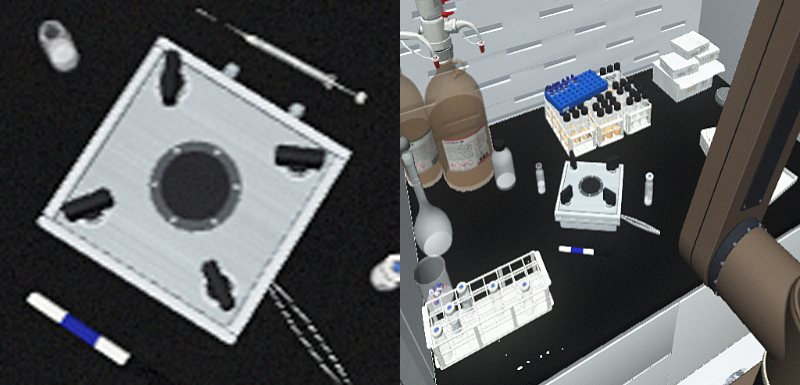

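The top-view crop shows bar knobs at all four corners. Taking the chamber yaw as about -33°, knob 1 is at the far corner and knob 3 at the near one. I'll move above the chamber for a close wrist view.

>>> {"fn": "send_rows", "kwargs": {
  "steps": [
    [0.033, -0.034, 0, 0, 1],
    [0.065, -0.068, 0, 0, 1],
    [0.098, -0.101, 0, 0, 1],
    [0.13, -0.135, 0, 0, 1],
    [0.163, -0.169, 0, 0, 1],
    [0.196, -0.203, 0, 0, 1],
    [0.228, -0.236, 0, 0, 1],
    [0.261, -0.27, 0, 0, 1],
    [0.293, -0.304, 0, 0, 1],
    [0.326, -0.338, 0, 0, 1],
    [0.359, -0.372, 0, 0, 1],
    [0.391, -0.405, 0, 0, 1]
  ],
  "squeeze": 30
}}

```text
time: 1.35
eef_pos: [0.4464, -0.162, 0.2393]
tcp_rot: [0.992, 0.126, 0.0, 0.0]
contact_force: [1.2, -0.8, -0.6]
opening: 0.997
finger_force: 0.0
```

>>> {"fn": "send_rows", "kwargs": {
  "steps": [
    [0.033, -0.034, 0, 0, 0.2],
    [0.065, -0.068, 0, 0, 0.2],
    [0.098, -0.101, 0, 0, 0.2],
    [0.13, -0.135, 0, 0, 0.2],
    [0.163, -0.169, 0, 0, 0.2],
    [0.196, -0.203, 0, 0, 0.2],
    [0.196, -0.203, 0, 0, 0.2],
    [0.196, -0.203, 0, 0, 0.2]
  ]
}}

```text
time: 2.15
eef_pos: [0.585, 0.0824, 0.2386]
tcp_rot: [0.992, 0.127, -0.001, 0.0]
contact_force: [-0.7, 0.1, 0.5]
opening: 0.599
finger_force: 0.0
```

```bash
python3 - <<'E'
from h import *
s=ctrl.get_state()
for k in ['time','qpos','eef_pos','tcp_rot','contact_force','wrist_torque','opening','joint_efforts']:print(k,s[k])
im=ctrl.read_camera('wrist')[:,:,::-1];cv2.imwrite('pics/w1.png',im)
np.savez('w1.npz',p=s['eef_pos'],q=s['tcp_rot'])
E
```

```text
time 2.15
qpos [-3.15686530e-02  1.04202846e-01  1.78920264e+00 -4.38966367e-04
  1.24973364e+00  1.28522475e+00]
eef_pos [0.58503121 0.08237495 0.23855345]
tcp_rot [ 9.91937035e-01  1.26729152e-01 -7.96412119e-04  8.35031382e-05]
contact_force [-0.72365584  0.13839882  0.51139267]
wrist_torque [-0.04019552 -0.02289364  0.045601  ]
opening 0.5993711969000151
joint_efforts [ 9.09556746e-01 -3.29017568e+01 -2.93987560e+01  5.47335832e-02
 -2.26670865e-02  1.23729699e-02]
```

View pics/w1.png

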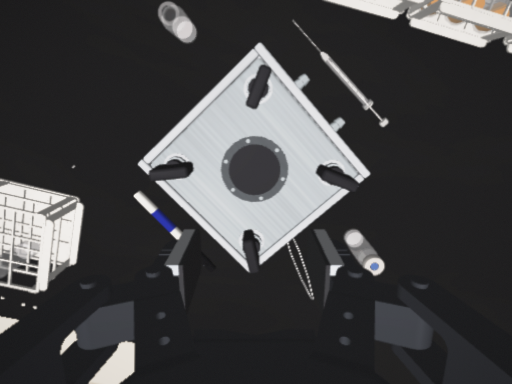

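The wrist view shows knob 1 at (258,87), knob 2 at (338,178), knob 3 at (251,250), and knob 4 at (171,171). The open vial is near (180,25) and the capped one near (365,253). Next I'll measure the bar axes.

```bash
cat >> h.py <<'E'
def bars(im,pose,zt=.097,roi=None):
    """dark bars on the bright chamber: fit edges of the blob's hull"""
    g=im.max(2)
    out=[]
    br=cv2.morphologyEx((g>100).astype(np.uint8),cv2.MORPH_OPEN,np.ones((3,3)))
    n,l,st,ce=cv2.connectedComponentsWithStats(br)
    i=1+np.argmax(st[1:,4]*(np.hypot(ce[1:,0]-255,ce[1:,1]-165)<60))
    c=max(cv2.findContours((l==i).astype(np.uint8),0,2)[0],key=cv2.contourArea)
    hull=cv2.fillConvexPoly(np.zeros(g.shape,np.uint8),cv2.convexHull(c),1)
    hull=cv2.dilate(hull,np.ones((5,5)))
    b=((g<60)&(hull>0)).astype(np.uint8); b=cv2.morphologyEx(b,cv2.MORPH_OPEN,np.ones((5,5)))
    n,l,st,ce=cv2.connectedComponentsWithStats(b)
    for j in range(1,n):
        if st[j,4]<150: continue
        c=cv2.findContours((l==j).astype(np.uint8),0,2)[0][0]
        out.append((st[j],ce[j],cv2.convexHull(c)[:,0]))
    return out
E
python3 - <<'E'
from h import *
im=cv2.imread('pics/w1.png');d=np.load('w1.npz');pose=(d['p'],d['q'])
vis=cv2.resize(im,None,fx=4,fy=4,interpolation=2)
for st,ce,h in bars(im,pose):
    print(st,ce,onplane('wrist',ce,.083,pose)[:2])
    q=cv2.approxPolyDP(h.reshape(-1,1,2),2,True)[:,0]
    for a,b in zip(q,np.roll(q,-1,0)):
        A,B=[onplane('wrist',p,.09,pose) for p in(a,b)]
        L=np.linalg.norm(A-B)
        if L>.012: print('   ',a,b,round(L*1000,1),round(np.degrees(np.arctan2(*(B-A)[1::-1]))%180,1))
    cv2.polylines(vis,[q.astype(int)*4+2],1,(0,0,255))
t=[vis[y:y+280,x:x+280] for x,y in((900,210),(1200,570),(860,880),(550,550))]
cv2.imwrite('pics/v.png',np.vstack([np.hstack(t[:2]),np.hstack(t[2:])]))
E
```

```text
[271  49  32  30 381] [287.40682415  64.25984252] [0.68687248 0.07949208]
    [275  49] [302  68] 27.2 72.0
    [292  78] [271  53] 26.5 57.4
[258  66  12  31 234] [263.22649573  80.06410256] [0.66938229 0.09620915]
    [269  68] [266  91] 18.5 7.4
    [258  96] [259  70] 20.9 12.5
[304  80  37  42 708] [321.38276836 100.84887006] [0.66553654 0.04206107]
    [316  82] [339 110] 31.2 57.2
    [326 119] [304  92] 30.3 56.5
[339 124  27  37 411] [351.66423358 140.89294404] [0.63898595 0.00454961]
    [349 124] [365 160] 36.2 42.7
    [361 160] [339 134] 31.7 57.3
[156 162  36  13 290] [175.53103448 167.39310345] [0.57427972 0.15541854]
    [188 174] [156 171] 29.1 99.1
    [160 165] [191 163] 28.3 108.4
[318 166  41  26 565] [337.47964602 177.62831858] [0.60308656 0.00596822]
    [319 166] [337 167] 16.4 101.3
    [337 167] [353 179] 19.1 68.6
    [350 191] [323 179] 28.1 80.5
[244 231  15  40 456] [251.16885965 249.80701754] [0.51043023 0.06600345]
    [251 231] [258 242] 13.4 45.1
    [258 242] [258 268] 28.2 14.8
    [250 270] [244 250] 22.6 29.5
    [244 250] [245 231] 20.1 11.4
```

View pics/v.png

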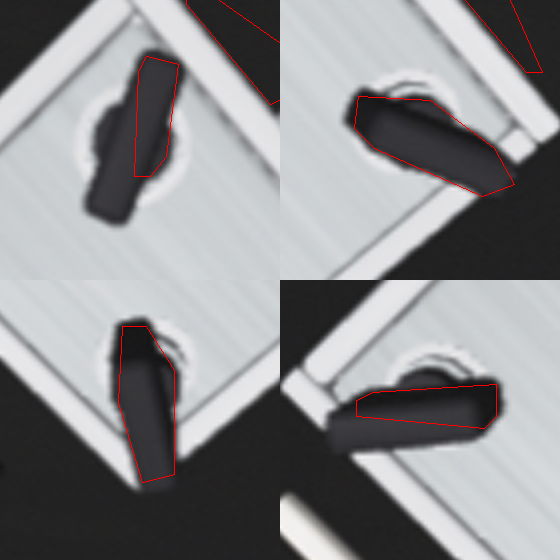

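The crop shows the bar tops: knob 1 leans about 19° clockwise from image-up and knob 3 about 9° counter-clockwise. Knob 2 runs about 26° down to the right, and knob 4 about 8° up to the right.

```bash
python3 - <<'E'
from h import *
im=cv2.imread('pics/w1.png');d=np.load('w1.npz');pose=(d['p'],d['q'])
L={1:((265.7,66.2),(252,106.2)),2:((322.5,177.5),(352.5,191.25)),3:((250,242.5),(254.25,271.2)),4:((223.5/1,999),(0,0))}
L[4]=((550+60)/4,(550+150)/4),((550+208)/4,(550+132)/4)
for k,(a,b) in L.items():
    A,B=[onplane('wrist',p,.096,pose) for p in(a,b)]
    print(k,(A+B)[:2]/2,np.linalg.norm(A-B),np.degrees(np.arctan2(*(B-A)[1::-1]))%180)
# window disc
def disc(im,x0,y0,x1,y1):
    g=(im.max(2)<70).astype(np.uint8); g2=np.zeros_like(g); g2[y0:y1,x0:x1]=g[y0:y1,x0:x1]
    n,l,st,ce=cv2.connectedComponentsWithStats(g2); j=1+np.argmax(st[1:,4]); return ce[j],st[j]
c,_=disc(im,220,135,290,203);print(c,onplane('wrist',c,.058,pose))
t=cv2.imread('pics/top0.png');c,_=disc(t,212,172,252,212);print(c,onplane('top',c,.058))
# rim corners (outer) in wrist view, read off the picture
for p in((260,44),(369,174),(252,272),(139,163)):print(p,onplane('wrist',p,.057,pose)[:2])
E
```

```text
1 [0.66264884 0.09864692] 0.033509910608272214 174.93881156503832
2 [0.59921396 0.00804456] 0.030771335579818797 79.9114575942825
3 [0.50952    0.06466681] 0.030790631507984743 22.18474433118152
4 [0.57182217 0.15591996] 0.033593983670404635 111.69434639582246
[254.23369286 169.31946584] [0.58600531 0.08251568 0.058     ]
[230.36866359 192.26958525] [0.58724603 0.08320487 0.058     ]
(260, 44) [0.70043774 0.10689386]
(369, 174) [ 0.61058228 -0.03220223]
(252, 272) [0.47192468 0.05534492]
(139, 163) [0.5626391  0.19693419]
```

>>> {"fn": "send_rows", "kwargs": {
  "steps": [
    [0.04, 0.0017, 0, -8.5, -0.2],
    [0.0792, 0.0034, 0, -17, -0.2],
    [0.0792, 0.0034, 0, -25.5, -0.2],
    [0.0792, 0.0034, 0, -34, -0.2],
    [0.0792, 0.0034, 0, -42.5, -0.2],
    [0.0792, 0.0034, 0, -51, -0.2],
    [0.0792, 0.0034, 0, -59.5, -0.2],
    [0.0792, 0.0034, 0, -68, -0.2],
    [0.0792, 0.0034, 0, -76.5, -0.2],
    [0.0792, 0.0034, 0, -85, -0.2],
    [0.0792, 0.0034, 0, -93.5, -0.2],
    [0.0792, 0.0034, 0, -102, -0.2]
  ]
}}

```text
time: 3.4
eef_pos: [0.6622, 0.0958, 0.2394]
tcp_rot: [0.525, 0.851, -0.0, -0.0]
contact_force: [0.8, 0.8, 0.2]
opening: 0.4
finger_force: 0.0
```

>>> {"fn": "send_rows", "kwargs": {
  "steps": [
    [0, 0, 0, -8.5, -0.2],
    [0, 0, 0, -17, -0.2],
    [0, 0, 0.02, -25.5, -0.2],
    [0, 0, 0.04, -34, -0.2],
    [0, 0, 0.06, -42.5, -0.2],
    [0, 0, 0.08, -51, -0.2],
    [0, 0, 0.1, -58.6, -0.2],
    [0, 0, 0.1, -58.6, -0.2]
  ]
}}

```text
time: 4.2
eef_pos: [0.66, 0.096, 0.1355]
tcp_rot: [0.045, 0.999, -0.0, -0.004]
contact_force: [-0.8, -0.4, -0.4]
opening: 0.4
finger_force: 0.0
```

```bash
cat >> h.py <<'E'
K={1:(.6625,.0990),2:(.6031,.0064),3:(.5105,.0658),4:(.5699,.1584)}
def st(k=None,yaw=None):
    s=ctrl.get_state();X=R.from_quat(s['tcp_rot']).as_matrix()
    print('t',s['time'],'p',np.round(s['eef_pos'],4),'yaw',round(np.degrees(np.arctan2(X[1,0],X[0,0])),2),'F',np.round(s['contact_force'],1),'T',np.round(s['wrist_torque'],3),'e6',round(s['joint_efforts'][5],3),'q6',round(s['qpos'][5],2),'o',round(s['opening'],3),round(s['finger_force'],1))
    if k:
        v=X.T@np.append(np.array(K[k])-s['eef_pos'][:2],0);print('to knob, tool xy',np.round(v[:2],4))
    return s,X
E
python3 - <<'E'
from h import *
s,X=st(1)
im=ctrl.read_camera('wrist')[:,:,::-1];cv2.imwrite('pics/w2.png',im)
E
```

```text
t 4.2 p [0.66   0.096  0.1355] yaw 174.88 F [-0.8 -0.4 -0.4] T [-0.041 -0.051 -0.033] e6 -0.392 q6 -1.49 o 0.4 0.0
to knob, tool xy [-0.0022  0.0032]
```

View pics/w2.png

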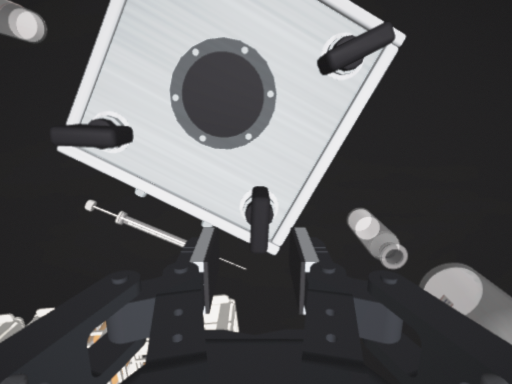

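The bar of knob 1 stands vertical at column 260, against a jaw midline at column 254.5. That is 3 mm towards +y, which agrees with the computed offset. I'll descend and grip.

>>> {"fn": "send_rows", "kwargs": {
  "steps": [
    [-0.002, 0.003, 0.03, 0, -0.2],
    [-0.002, 0.003, 0.057, 0, -0.2],
    [-0.002, 0.003, 0.057, 0, -0.2],
    [-0.002, 0.003, 0.057, 0, -0.2]
  ],
  "squeeze": 30
}}

```text
time: 4.65
eef_pos: [0.6654, 0.1001, 0.0836]
tcp_rot: [0.044, 0.999, -0.0, 0.0]
contact_force: [-0.8, -0.6, 0.4]
opening: 0.4
finger_force: 0.0
```

```bash
python3 -c "
from h import *
st(1)"
```

```text
t 4.65 p [0.6654 0.1001 0.0836] yaw 174.91 F [-0.8 -0.6  0.4] T [-0.047  0.002  0.004] e6 0.007 q6 -1.48 o 0.4 0.0
to knob, tool xy [ 0.0028 -0.0013]
```

>>> {"fn": "send_rows", "kwargs": {
  "steps": [
    [0, 0, 0, 0, -0.9],
    [0, 0, 0, 0, -0.9],
    [0, 0, 0, 0, -0.9],
    [0, 0, 0, 0, -0.9]
  ]
}}

```text
time: 5.05
eef_pos: [0.6669, 0.099, 0.0855]
tcp_rot: [0.043, 0.999, -0.001, 0.002]
contact_force: [-1.4, -4.4, 4.2]
opening: 0.121
finger_force: 34.7
```

```bash
python3 -c "
from h import *
st(1)"
```

```text
t 5.05 p [0.6669 0.099  0.0855] yaw 175.02 F [-1.4 -4.4  4.2] T [-0.819  0.13  -0.076] e6 -0.028 q6 -1.48 o 0.121 34.7
to knob, tool xy [ 0.0043 -0.0004]
```

>>> {"fn": "send_rows", "kwargs": {
  "steps": [
    [0, -0.001, 0.0005, 6, -0.9],
    [0, -0.001, 0.001, 12, -0.9],
    [0, -0.001, 0.0015, 20, -0.9],
    [0, -0.001, 0.0015, 20, -0.9],
    [0, -0.001, 0.0015, 20, -0.9]
  ]
}}

```text
time: 5.55
eef_pos: [0.6666, 0.0977, 0.0841]
tcp_rot: [0.216, 0.976, -0.001, 0.002]
contact_force: [-1.9, -6.3, 4.4]
opening: 0.116
finger_force: 34.9
```

```bash
python3 -c "
from h import *
st(1)"
```

```text
t 5.55 p [0.6666 0.0977 0.0841] yaw 155.03 F [-1.9 -6.3  4.4] T [-1.002  0.248 -0.005] e6 0.001 q6 -1.14 o 0.116 34.9
to knob, tool xy [ 0.0043 -0.0005]
```

>>> {"fn": "send_rows", "kwargs": {
  "steps": [
    [-0.0005, -0.001, 0, 5, -0.9],
    [-0.0008, -0.0028, 0.0005, 10, -0.9],
    [-0.0008, -0.0028, 0.0005, 16, -0.9],
    [-0.0008, -0.0028, 0.0005, 16, -0.9],
    [-0.0008, -0.0028, 0.0005, 16, -0.9]
  ]
}}

```text
time: 6.05
eef_pos: [0.666, 0.0965, 0.083]
tcp_rot: [0.349, 0.937, 0.0, 0.002]
contact_force: [-0.8, -2.3, 6.0]
opening: 0.116
finger_force: 35.0
```

```bash
cat >> h.py <<'E'
def tq(k=None):
    s,X=st(k)
    if k:
        r=np.array(K[k])-s['eef_pos'][:2];F=s['contact_force'];print('T_knob',round(s['wrist_torque'][2]-(r[0]*F[1]-r[1]*F[0]),3),'F tool',np.round(X.T@F,1))
E
python3 -c "
from h import *
tq(1)"
```

```text
t 6.05 p [0.666  0.0965 0.083 ] yaw 139.15 F [-0.8 -2.3  6. ] T [-0.362  0.152  0.029] e6 -0.001 q6 -0.86 o 0.116 35.0
to knob, tool xy [ 0.0043 -0.0004]
T_knob 0.019 F tool [-1.  -2.2 -6. ]
```

>>> {"fn": "send_rows", "kwargs": {
  "steps": [
    [0, 0, 0, 0, -0.3],
    [0, 0, 0, 0, -0.3],
    [0, 0, -0.025, 0, -0.3],
    [0, 0, -0.05, -8, -0.3],
    [0.02, -0.026, -0.05, -16, -0.3],
    [0.049, -0.062, -0.05, -24, -0.3],
    [0.073, -0.094, -0.05, -32, -0.3],
    [0.0975, -0.125, -0.05, -40, -0.3],
    [0.0975, -0.125, -0.05, -48, -0.3],
    [0.0975, -0.125, -0.05, -56, -0.3],
    [0.0975, -0.125, -0.05, -63, -0.3],
    [0.0975, -0.125, -0.05, -63, -0.3]
  ]
}}

```text
time: 7.25
eef_pos: [0.5084, 0.0666, 0.1299]
tcp_rot: [-0.191, 0.982, 0.0, -0.0]
contact_force: [0.4, -0.4, -0.6]
opening: 0.344
finger_force: 0.0
```

```bash
cat >> h.py <<'E'
def barpx(k,f,zt=.097):
    """bar under the jaws: blob edges near predicted place, midline offset and tilt from near-vertical edges"""
    s,X=st(k); pose=(s['eef_pos'],s['tcp_rot'])
    im=ctrl.read_camera('wrist')[:,:,::-1]; cv2.imwrite(f'pics/{f}.png',im)
    g=im.max(2); rows=[]
    for r in range(195,262,3):
        w=(g[r,215:300]<75).astype(int)
        n,l,sx,c=cv2.connectedComponentsWithStats(w[None].astype(np.uint8))
        for j in range(1,n):
            if 12<sx[j,2]<32: rows.append((r,c[j][0]+215,sx[j,2]))
    for r in rows: 
        print(r[0],round(r[1],1),r[2],end=' | ')
    print()
E
python3 -c "
from h import *
barpx(3,'w3')"
```

```text
t 7.25 p [0.5084 0.0666 0.1299] yaw -157.94 F [ 0.4 -0.4 -0.6] T [-0.006  0.09  -0.029] e6 -0.363 q6 -2.02 o 0.344 0.0
to knob, tool xy [-0.0016 -0.0015]
195 250.5 16 | 198 250.0 17 | 201 249.5 18 | 204 251.5 20 | 207 251.5 24 | 210 252.0 25 | 213 252.0 27 | 216 252.0 27 | 219 252.0 25 | 222 252.0 23 | 225 252.0 19 | 228 252.0 17 | 231 252.0 17 | 234 252.5 18 | 237 253.0 17 | 240 253.0 17 | 243 253.0 17 | 246 253.5 16 | 249 253.5 16 | 252 254.0 15 |
```

View pics/w3.png

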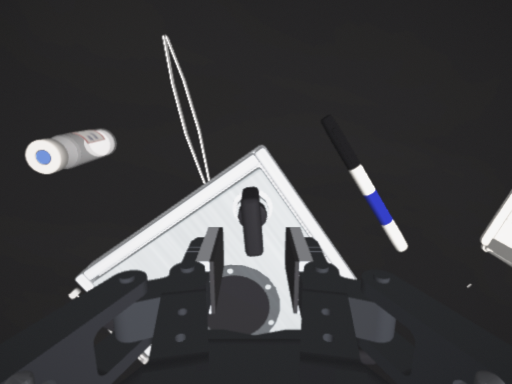

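The bar of knob 3 is centred near (252,222) and tilts about 3.5° counter-clockwise of the jaw axis. I'll correct for that, descend and grip.

>>> {"fn": "send_rows", "kwargs": {
  "steps": [
    [-0.001, -0.001, 0.025, -3, -0.3],
    [-0.001, -0.001, 0.051, -3, -0.3],
    [-0.001, -0.001, 0.051, -3, -0.3],
    [-0.001, -0.001, 0.051, -3, -0.9],
    [-0.001, -0.001, 0.051, -3, -0.9],
    [-0.001, -0.001, 0.051, -3, -0.9],
    [-0.001, -0.001, 0.051, -3, -0.9]
  ]
}}

```text
time: 8.0
eef_pos: [0.5104, 0.066, 0.0799]
tcp_rot: [-0.217, 0.976, 0.0, 0.001]
contact_force: [0.7, 1.6, -2.6]
opening: 0.126
finger_force: 33.1
```

```bash
python3 -c "
from h import *
tq(3)"
```

```text
t 8.0 p [0.5104 0.066  0.0799] yaw -154.99 F [ 0.7  1.6 -2.6] T [0.231 0.043 0.072] e6 0.051 q6 -2.08 o 0.126 33.1
to knob, tool xy [ 0.     -0.0002]
T_knob 0.071 F tool [-1.3  1.2  2.6]
```

>>> {"fn": "send_rows", "kwargs": {
  "steps": [
    [0, 0, 0.0003, 6, -0.9],
    [0, 0, 0.0007, 12, -0.9],
    [0, 0, 0.001, 18, -0.9],
    [0, 0, 0.0014, 24, -0.9],
    [0, 0, 0.0018, 30, -0.9],
    [0, 0, 0.0022, 35, -0.9],
    [0, 0, 0.0022, 35, -0.9],
    [0, 0, 0.0022, 35, -0.9],
    [0, 0, 0.0022, 35, -0.9]
  ]
}}

```text
time: 8.9
eef_pos: [0.5103, 0.0661, 0.0774]
tcp_rot: [0.087, 0.996, 0.0, 0.0]
contact_force: [0.8, 3.6, -3.4]
opening: 0.122
finger_force: 33.1
```

```bash
python3 -c "
from h import *
tq(3)"
```

```text
t 8.9 p [0.5103 0.0661 0.0774] yaw 170.07 F [ 0.8  3.6 -3.4] T [ 0.657 -0.031 -0.026] e6 0.008 q6 -1.47 o 0.122 33.1
to knob, tool xy [-0.0002 -0.0003]
T_knob -0.026 F tool [-0.2  3.6  3.4]
```

```bash
cat >> h.py <<'E'
def avg(k,n=6):
    S=[]
    for i in range(n):
        s=ctrl.get_state();S.append(np.r_[s['wrist_torque'][2],s['contact_force'],s['joint_efforts'][5],s['eef_pos'],s['time']])
        if i<n-1: ctrl.read_camera('wrist')
    S=np.array(S);X=R.from_quat(s['tcp_rot']).as_matrix();m=S.mean(0)
    r=np.array(K[k])-m[5:7]
    print(f"t {s['time']:.2f} p",np.round(m[5:8],4),'yaw',round(np.degrees(np.arctan2(X[1,0],X[0,0])),2),'o',round(s['opening'],3),round(s['finger_force']),'q6',round(s['qpos'][5],2))
    print('Tz',round(m[0],3),'+-',round(S[:,0].std(),3),'Tk',round(m[0]-(r[0]*m[2]-r[1]*m[1]),3),'e6',round(m[4],3),'+-',round(S[:,4].std(),3),'Ftool',np.round(X.T@m[1:4],1),'rtool',np.round((X.T@np.append(r,0))[:2],4))
E
python3 -c "
from h import *
avg(3,8)"
```

```text
t 9.25 p [0.5104 0.0661 0.0774] yaw 170.03 o 0.118 33 q6 -1.47
Tz 0.011 +- 0.019 Tk 0.01 e6 0.012 +- 0.003 Ftool [0.3 4.6 2.1] rtool [-0.0002 -0.0003]
```

>>> {"fn": "send_rows", "kwargs": {
  "steps": [
    [0, 0, 0.0003, 5, -0.9],
    [0, 0, 0.0006, 10, -0.9],
    [0, 0, 0.0006, 10, -0.9],
    [0, 0, 0.0006, 10, -0.9]
  ]
}}

```text
time: 9.65
eef_pos: [0.5104, 0.0661, 0.0767]
tcp_rot: [0.173, 0.985, 0.0, 0.0]
contact_force: [0.7, 5.6, -2.3]
opening: 0.122
finger_force: 33.2
```

```bash
python3 -c "
from h import *
avg(3,8)"
```

```text
t 10.00 p [0.5104 0.0661 0.0767] yaw 160.02 o 0.119 33 q6 -1.29
Tz 0.022 +- 0.03 Tk 0.021 e6 0.022 +- 0.003 Ftool [1.2 5.2 1.7] rtool [-0.0002 -0.0003]
```

>>> {"fn": "send_rows", "kwargs": {
  "steps": [
    [0, 0, 0, 0, -0.3],
    [0, 0, 0, 0, -0.3],
    [0, 0, -0.03, 0, -0.3],
    [-0.01, 0.006, -0.045, 5, -0.3],
    [-0.045, 0.027, -0.045, 10, -0.3],
    [-0.08, 0.048, -0.045, 15, -0.3],
    [-0.112, 0.068, -0.045, 21, -0.3],
    [-0.134, 0.082, -0.045, 21, -0.3],
    [-0.134, 0.082, -0.045, 21, -0.3],
    [-0.134, 0.082, -0.03, 21, -0.3],
    [-0.134, 0.082, 0.0, 21, -0.3],
    [-0.134, 0.082, 0.0, 21, -0.3]
  ]
}}

```text
time: 11.2
eef_pos: [0.6595, 0.0967, 0.0706]
tcp_rot: [0.35, 0.937, -0.002, -0.005]
contact_force: [-0.7, 0.9, -0.4]
opening: 0.346
finger_force: 0.1
```

>>> {"fn": "send_rows", "kwargs": {
  "steps": [
    [0, 0, 0, 0, -0.9],
    [0, 0, 0, 0, -0.9],
    [0, 0, 0, 0, -0.9],
    [0, 0, 0, 0, -0.9]
  ]
}}

```text
time: 11.6
eef_pos: [0.6628, 0.0985, 0.0754]
tcp_rot: [0.35, 0.937, 0.001, -0.001]
contact_force: [2.3, 5.3, -8.2]
opening: 0.125
finger_force: 33.9
```

```bash
python3 -c "
from h import *
avg(1,2)"
```

```text
t 11.65 p [0.6628 0.0985 0.0754] yaw 139.01 o 0.12 34 q6 -0.86
Tz 0.009 +- 0.018 Tk 0.011 e6 0.008 +- 0.0 Ftool [2.1 5.  8.2] rtool [0.0006 0.0002]
```

>>> {"fn": "send_rows", "kwargs": {
  "steps": [
    [0, 0, 0.0, 5, -0.9],
    [0, 0, 0.0003, 11, -0.9],
    [0, 0, 0.0003, 11, -0.9]
  ]
}}

```text
time: 11.95
eef_pos: [0.6627, 0.0985, 0.0747]
tcp_rot: [0.439, 0.898, 0.001, -0.001]
contact_force: [3.2, 6.0, -9.0]
opening: 0.12
finger_force: 33.7
```

```bash
python3 -c "
from h import *
avg(1,2)"
```

```text
t 12.00 p [0.6627 0.0985 0.0747] yaw 128.0 o 0.123 34 q6 -0.67
Tz 0.038 +- 0.009 Tk 0.041 e6 0.188 +- 0.099 Ftool [2.9 6.1 9. ] rtool [0.0005 0.0001]
```

>>> {"fn": "send_rows", "kwargs": {
  "steps": [
    [0, 0, 0.0, 5, -0.9],
    [0, 0, 0.0003, 10, -0.9],
    [0, 0, 0.0003, 10, -0.9]
  ]
}}

```text
time: 12.3
eef_pos: [0.6627, 0.0985, 0.0741]
tcp_rot: [0.516, 0.857, 0.001, -0.001]
contact_force: [3.9, 5.1, -10.2]
opening: 0.121
finger_force: 33.5
```

```bash
python3 -c "
from h import *
avg(1,2)"
```

```text
t 12.35 p [0.6627 0.0985 0.0741] yaw 118.0 o 0.119 34 q6 -0.49
Tz 0.066 +- 0.033 Tk 0.069 e6 0.178 +- 0.083 Ftool [ 2.6  5.7 10.3] rtool [0.0005 0.0001]
```

```bash
python3 -c "
from h import *
avg(1,4)"
```

```text
t 12.50 p [0.6627 0.0985 0.0741] yaw 118.02 o 0.124 34 q6 -0.5
Tz 0.057 +- 0.03 Tk 0.06 e6 0.062 +- 0.019 Ftool [ 3.1  5.6 10.3] rtool [0.0005 0.0001]
```

>>> {"fn": "send_rows", "kwargs": {
  "steps": [
    [0, 0.001, 0.002, 0, -0.9],
    [0, 0.001, 0.002, 0, -0.9],
    [0, 0.001, 0.002, 0, -0.9]
  ]
}}

```text
time: 12.8
eef_pos: [0.6629, 0.0985, 0.0738]
tcp_rot: [0.515, 0.857, -0.001, -0.003]
contact_force: [-3.7, 4.3, -2.4]
opening: 0.122
finger_force: 34.7
```

```bash
python3 -c "
from h import *
avg(1,3)"
```

```text
t 12.90 p [0.6629 0.0985 0.0738] yaw 118.04 o 0.118 35 q6 -0.49
Tz 0.034 +- 0.031 Tk 0.034 e6 0.034 +- 0.0 Ftool [ 5.4 -1.   1.9] rtool [ 0.0006 -0.0001]
```

>>> {"fn": "send_rows", "kwargs": {
  "steps": [
    [0, 0, 0, 0, -0.3],
    [0, 0, 0, 0, -0.3],
    [0, 0, -0.03, 0, -0.3],
    [-0.005, -0.01, -0.055, 6, -0.3],
    [-0.02, -0.04, -0.055, 14, -0.3],
    [-0.037, -0.07, -0.055, 22, -0.3],
    [-0.053, -0.096, -0.055, 30, -0.3],
    [-0.053, -0.096, -0.055, 38, -0.3],
    [-0.053, -0.096, -0.055, 38, -0.3],
    [-0.053, -0.096, -0.055, 38, -0.3]
  ]
}}

```text
time: 13.9
eef_pos: [0.6058, 0.0052, 0.13]
tcp_rot: [0.765, 0.644, 0.001, 0.001]
contact_force: [-0.6, 0.2, -0.4]
opening: 0.351
finger_force: 0.0
```

```bash
python3 -c "
from h import *
barpx(2,'w4')"
```

```text
t 13.9 p [0.6058 0.0052 0.13  ] yaw 80.18 F [-0.6  0.2 -0.4] T [ 0.003 -0.005  0.046] e6 0.023 q6 0.01 o 0.351 0.0
to knob, tool xy [ 0.0007 -0.0029]
195 247.5 18 | 198 248.5 20 | 201 249.5 24 | 204 249.5 26 | 207 249.0 27 | 210 249.5 28 | 213 249.5 26 | 216 249.5 24 | 219 249.0 19 | 222 249.0 17 | 222 293.0 13 | 225 249.0 17 | 225 292.0 15 | 228 249.0 17 | 231 249.0 17 | 234 249.5 18 | 237 223.0 15 | 237 250.0 17 | 237 286.0 13 | 240 226.5 24 | 240 249.5 18 | 240 285.0 15 | 243 285.0 17 | 246 284.5 20 | 249 284.5 22 |
```

>>> {"fn": "send_rows", "kwargs": {
  "steps": [
    [0, -0.0025, 0.025, -1, -0.3],
    [0, -0.0025, 0.045, -1, -0.3],
    [0, -0.0025, 0.053, -1, -0.3],
    [0, -0.0025, 0.053, -1, -0.3],
    [0, -0.0025, 0.053, -1, -0.9],
    [0, -0.0025, 0.054, -1, -0.9],
    [0, -0.0025, 0.055, -1, -0.9],
    [0, -0.0025, 0.055, -1, -0.9],
    [0, -0.0025, 0.055, -1, -0.9]
  ]
}}

```text
time: 14.85
eef_pos: [0.6033, 0.0063, 0.0767]
tcp_rot: [0.76, 0.65, 0.0, 0.0]
contact_force: [-3.8, 1.3, 7.4]
opening: 0.121
finger_force: 33.5
```

```bash
python3 -c "
from h import *
avg(2,2)"
```

```text
t 14.90 p [0.6033 0.0063 0.0767] yaw 81.05 o 0.122 33 q6 -0.0
Tz -0.045 +- 0.041 Tk -0.045 e6 -0.004 +- 0.0 Ftool [ 0.9 -4.4 -7.7] rtool [ 0.     -0.0002]
```

>>> {"fn": "send_rows", "kwargs": {
  "steps": [
    [0, 0, 0.0, 6, -0.9],
    [0, -0.0005, 0.0, 13, -0.9],
    [0, -0.0005, 0.0, 20, -0.9],
    [0, -0.0005, 0.0, 20, -0.9],
    [0, -0.0005, 0.0, 20, -0.9],
    [0, -0.0005, 0.0, 20, -0.9]
  ]
}}

```text
time: 15.5
eef_pos: [0.6031, 0.0063, 0.0755]
tcp_rot: [0.861, 0.509, 0.001, 0.0]
contact_force: [-1.2, 1.3, 5.7]
opening: 0.122
finger_force: 33.1
```

```bash
python3 -c "
from h import *
avg(2,2)"
```

```text
t 15.55 p [0.6031 0.0063 0.0755] yaw 61.13 o 0.122 33 q6 0.35
Tz -0.028 +- 0.002 Tk -0.028 e6 -0.008 +- 0.004 Ftool [ 0.7 -2.  -5.7] rtool [ 0.0001 -0.0001]
```

>>> {"fn": "send_rows", "kwargs": {
  "steps": [
    [0, 0, 0, 0, -0.3],
    [0, 0, 0, 0, -0.3],
    [0, 0, -0.03, -3, -0.3],
    [0.01, -0.01, -0.053, -11, -0.3],
    [0.04, -0.035, -0.053, -19, -0.3],
    [0.07, -0.06, -0.053, -27, -0.3],
    [0.1, -0.086, -0.053, -35, -0.3],
    [0.117, -0.1025, -0.053, -43, -0.3],
    [0.117, -0.1025, -0.053, -51, -0.3],
    [0.117, -0.1025, -0.053, -51, -0.3],
    [0.117, -0.1025, -0.053, -51, -0.3]
  ]
}}

```text
time: 16.65
eef_pos: [0.5692, 0.1579, 0.1266]
tcp_rot: [0.56, 0.828, -0.0, -0.0]
contact_force: [-0.3, 0.1, 0.3]
opening: 0.351
finger_force: 0.0
```

```bash
python3 -c "
from h import *
barpx(4,'w5')"
```

```text
t 16.65 p [0.5692 0.1579 0.1266] yaw 111.87 F [-0.3  0.1  0.3] T [-0.013 -0.024 -0.01 ] e6 -0.025 q6 -0.28 o 0.351 0.0
to knob, tool xy [0.0002 0.0008]
195 257.0 17 | 198 257.0 17 | 201 256.5 20 | 204 256.5 24 | 207 256.0 25 | 210 256.0 27 | 213 256.0 27 | 216 256.0 25 | 219 256.5 24 | 222 256.0 19 | 225 256.0 17 | 228 256.0 17 | 231 256.0 17 | 234 256.0 17 | 237 256.0 17 | 240 256.0 17 | 243 256.0 17 | 246 256.0 17 | 249 255.5 16 |
```

>>> {"fn": "send_rows", "kwargs": {
  "steps": [
    [0, 0.001, 0.025, 0, -0.3],
    [0, 0.001, 0.042, 0, -0.3],
    [0, 0.001, 0.049, 0, -0.3],
    [0, 0.001, 0.049, 0, -0.3],
    [0, 0.001, 0.049, 0, -0.9],
    [0, 0.001, 0.05, 0, -0.9],
    [0, 0.001, 0.051, 0, -0.9],
    [0, 0.001, 0.051, 6, -0.9],
    [0, 0.001, 0.051, 13, -0.9],
    [0, 0.001, 0.051, 20, -0.9],
    [0, 0.001, 0.051, 20, -0.9],
    [0, 0.001, 0.051, 20, -0.9]
  ]
}}

```text
time: 17.9
eef_pos: [0.5706, 0.1581, 0.0774]
tcp_rot: [0.693, 0.721, -0.0, 0.001]
contact_force: [-3.3, -2.9, 5.8]
opening: 0.121
finger_force: 32.9
```

```bash
python3 -c "
from h import *
avg(4,3)"
```

```text
t 18.00 p [0.5706 0.1581 0.0774] yaw 92.2 o 0.123 33 q6 0.06
Tz -0.012 +- 0.024 Tk -0.015 e6 -0.008 +- 0.006 Ftool [-2.8 -3.6 -6.1] rtool [ 0.0003 -0.0007]
```

>>> {"fn": "send_rows", "kwargs": {
  "steps": [
    [0, 0, 0, 0, -0.3],
    [0, 0, 0, 0, -0.3],
    [0, 0, -0.03, -7, -0.3],
    [-0.01, -0.01, -0.05, -15, -0.3],
    [-0.04, -0.03, -0.05, -23, -0.3],
    [-0.07, -0.05, -0.05, -31, -0.3],
    [-0.0885, -0.064, -0.05, -39, -0.3],
    [-0.0885, -0.064, -0.05, -47, -0.3],
    [-0.0885, -0.064, -0.05, -55, -0.3],
    [-0.0885, -0.064, -0.05, -63, -0.3],
    [-0.0885, -0.064, -0.05, -68, -0.3],
    [-0.0885, -0.064, -0.05, -68, -0.3]
  ]
}}

```text
time: 19.2
eef_pos: [0.5094, 0.068, 0.1258]
tcp_rot: [0.173, 0.985, 0.0, 0.0]
contact_force: [-0.2, -0.7, -0.4]
opening: 0.349
finger_force: 0.0
```

```bash
python3 -c "
from h import *
barpx(3,'w6')"
```

```text
t 19.2 p [0.5094 0.068  0.1258] yaw 160.06 F [-0.2 -0.7 -0.4] T [-0.056  0.021 -0.044] e6 -0.266 q6 -1.29 o 0.349 0.0
to knob, tool xy [-0.0017 -0.0017]
195 251.5 16 | 198 251.5 18 | 201 251.5 18 | 204 252.0 19 | 207 251.5 24 | 210 252.0 25 | 213 252.0 27 | 216 252.0 27 | 219 252.0 25 | 222 252.0 23 | 225 252.0 19 | 228 252.0 17 | 231 252.0 17 | 234 252.0 17 | 237 252.0 17 | 240 252.0 17 | 243 252.0 17 | 246 252.0 17 | 249 252.0 17 | 252 252.0 15 | 261 291.0 13 |
```

>>> {"fn": "send_rows", "kwargs": {
  "steps": [
    [-0.001, -0.001, 0.025, 0, -0.3],
    [-0.001, -0.001, 0.041, 0, -0.3],
    [-0.001, -0.001, 0.048, 0, -0.3],
    [-0.001, -0.001, 0.049, 0, -0.3],
    [-0.001, -0.001, 0.049, 0, -0.9],
    [-0.001, -0.001, 0.05, 0, -0.9],
    [-0.001, -0.001, 0.0505, 0, -0.9],
    [-0.001, -0.001, 0.0505, 7, -0.9],
    [-0.001, -0.001, 0.0505, 14, -0.9],
    [-0.001, -0.001, 0.0505, 20, -0.9],
    [-0.001, -0.001, 0.0505, 20, -0.9],
    [-0.001, -0.001, 0.0505, 20, -0.9]
  ]
}}

```text
time: 20.45
eef_pos: [0.5107, 0.0664, 0.0769]
tcp_rot: [0.34, 0.94, -0.0, 0.001]
contact_force: [-3.4, -0.6, 6.6]
opening: 0.121
finger_force: 33.3
```

```bash
python3 -c "
from h import *
avg(3,3)"
```

```text
t 20.55 p [0.5107 0.0664 0.0769] yaw 140.21 o 0.123 33 q6 -0.94
Tz 0.176 +- 0.02 Tk 0.178 e6 0.176 +- 0.005 Ftool [ 1.9 -2.1 -6.4] rtool [-0.0003 -0.0006]
```

>>> {"fn": "send_rows", "kwargs": {
  "steps": [
    [0, 0.0, -0.001, -3, -0.9],
    [0, 0.0, -0.0015, -3, -0.9],
    [0, 0, -0.0015, -3, -0.9],
    [0, 0, -0.0015, -3, -0.9]
  ]
}}

```text
time: 20.95
eef_pos: [0.5105, 0.0664, 0.077]
tcp_rot: [0.317, 0.948, 0.0, 0.001]
contact_force: [2.9, -1.3, -2.0]
opening: 0.124
finger_force: 32.0
```

```bash
python3 -c "
from h import *
avg(3,3)"
```

```text
t 21.05 p [0.5105 0.0664 0.077 ] yaw 143.02 o 0.118 32 q6 -0.99
Tz 0.018 +- 0.019 Tk 0.016 e6 0.01 +- 0.0 Ftool [-3.3  0.9  2.7] rtool [-0.0003 -0.0005]
```

>>> {"fn": "send_rows", "kwargs": {
  "steps": [
    [0, 0, 0, 0, -0.3],
    [0, 0, 0, 0, -0.3],
    [0, 0, -0.03, 0, -0.3],
    [-0.01, 0.01, -0.05, 5, -0.3],
    [-0.037, 0.042, -0.05, 10, -0.3],
    [-0.064, 0.073, -0.05, 16, -0.3],
    [-0.09, 0.102, -0.05, 22, -0.3],
    [-0.103, 0.117, -0.05, 25, -0.3],
    [-0.103, 0.117, -0.05, 25, -0.3],
    [-0.103, 0.117, -0.05, 25, -0.3]
  ]
}}

```text
time: 22.05
eef_pos: [0.6617, 0.0982, 0.1263]
tcp_rot: [0.514, 0.858, -0.001, -0.001]
contact_force: [-0.1, 0.5, 0.2]
opening: 0.351
finger_force: 0.0
```

```bash
python3 -c "
from h import *
barpx(1,'w7')"
```

```text
t 22.05 p [0.6617 0.0982 0.1263] yaw 118.1 F [-0.1  0.5  0.2] T [ 0.007 -0.037 -0.028] e6 0.011 q6 -0.49 o 0.351 0.0
to knob, tool xy [0.0003 0.0011]
195 256.5 18 | 198 256.0 17 | 201 256.5 20 | 204 256.5 24 | 207 256.0 25 | 210 256.0 27 | 213 256.0 27 | 216 256.0 25 | 219 256.5 24 | 222 256.0 19 | 225 256.0 17 | 228 256.5 16 | 231 256.5 18 | 234 256.0 17 | 237 256.0 17 | 240 256.0 17 | 240 284.5 16 | 243 256.0 17 | 243 282.0 23 |
```

>>> {"fn": "send_rows", "kwargs": {
  "steps": [
    [0, 0.001, 0.025, 0, -0.3],
    [0, 0.001, 0.042, 0, -0.3],
    [0, 0.001, 0.049, 0, -0.3],
    [0, 0.001, 0.0495, 0, -0.3],
    [0, 0.001, 0.0495, 0, -0.9],
    [0, 0.001, 0.0495, 0, -0.9],
    [0, 0.001, 0.0495, 0, -0.9],
    [0, 0.001, 0.0495, 4, -0.9],
    [0, 0.001, 0.0495, 4, -0.9],
    [0, 0.001, 0.0495, 4, -0.9]
  ]
}}

```text
time: 23.1
eef_pos: [0.6633, 0.0983, 0.0779]
tcp_rot: [0.544, 0.839, -0.0, -0.0]
contact_force: [-3.5, -1.8, 2.3]
opening: 0.122
finger_force: 32.9
```

```bash
python3 -c "
from h import *
avg(1,3)"
```

```text
t 23.20 p [0.6634 0.0983 0.0779] yaw 114.09 o 0.119 33 q6 -0.42
Tz 0.038 +- 0.012 Tk 0.034 e6 0.022 +- 0.005 Ftool [-0.1 -4.3 -2.6] rtool [ 0.001  -0.0005]
```

>>> {"fn": "send_rows", "kwargs": {
  "steps": [
    [0, -0.0005, 0, 4, -0.9],
    [0, -0.0005, 0.0, 4, -0.9],
    [0, -0.0005, 0.0, 4, -0.9]
  ]
}}

```text
time: 23.5
eef_pos: [0.6633, 0.0983, 0.0778]
tcp_rot: [0.573, 0.82, 0.0, 0.0]
contact_force: [-2.2, -0.8, 1.9]
opening: 0.118
finger_force: 32.9
```

```bash
python3 -c "
from h import *
avg(1,3)"
```

```text
t 23.60 p [0.6633 0.0983 0.0778] yaw 110.09 o 0.122 33 q6 -0.35
Tz 0.024 +- 0.02 Tk 0.021 e6 0.041 +- 0.005 Ftool [-0.8 -2.5 -2.4] rtool [ 0.0009 -0.0005]
```

>>> {"fn": "send_rows", "kwargs": {
  "steps": [
    [0, 0, 0, 3, -0.9],
    [0, 0, 0.0, 3, -0.9],
    [0, 0, 0.0, 3, -0.9]
  ]
}}

```text
time: 23.9
eef_pos: [0.6632, 0.0982, 0.0777]
tcp_rot: [0.594, 0.804, 0.0, 0.0]
contact_force: [-3.7, -1.0, 3.8]
opening: 0.119
finger_force: 33.1
```

```bash
python3 -c "
from h import *
avg(1,3)"
```

```text
t 24.00 p [0.6632 0.0983 0.0778] yaw 107.09 o 0.122 33 q6 -0.3
Tz 0.12 +- 0.028 Tk 0.117 e6 0.092 +- 0.004 Ftool [-0.8 -2.9 -3.6] rtool [ 0.0009 -0.0005]
```

>>> {"fn": "send_rows", "kwargs": {
  "steps": [
    [0, 0, 0, 0, -0.3],
    [0, 0, 0, 0, -0.3],
    [0, 0, -0.03, 4, -0.3],
    [-0.01, -0.01, -0.05, 12, -0.3],
    [-0.03, -0.035, -0.05, 20, -0.3],
    [-0.05, -0.06, -0.05, 28, -0.3],
    [-0.0705, -0.0845, -0.05, 36, -0.3],
    [-0.0705, -0.0845, -0.05, 44, -0.3],
    [-0.0705, -0.0845, -0.05, 46, -0.3],
    [-0.0705, -0.0845, -0.05, 46, -0.3]
  ]
}}

```text
time: 25.0
eef_pos: [0.603, 0.0061, 0.1273]
tcp_rot: [0.862, 0.508, 0.0, 0.0]
contact_force: [0.3, 0.4, -0.0]
opening: 0.351
finger_force: 0.0
```

```bash
python3 -c "
from h import *
barpx(2,'w8')"
```

```text
t 25.0 p [0.603  0.0061 0.1273] yaw 61.0 F [ 0.3  0.4 -0. ] T [ 0.008  0.057 -0.009] e6 0.117 q6 0.35 o 0.351 0.0
to knob, tool xy [ 0.0003 -0.    ]
195 253.5 18 | 198 253.5 18 | 201 253.5 22 | 204 254.0 25 | 207 254.0 27 | 210 253.5 28 | 213 253.5 28 | 216 254.0 25 | 219 254.0 23 | 222 253.5 18 | 225 254.0 17 | 228 253.5 18 | 231 253.5 18 | 234 254.0 17 | 237 254.0 17 | 240 254.0 17 |
```

Aligned. I'll descend, grip and turn in small steps.

>>> {"fn": "send_rows", "kwargs": {
  "steps": [
    [0, 0, 0.025, 0, -0.3],
    [0, 0, 0.042, 0, -0.3],
    [0, 0, 0.049, 0, -0.3],
    [0, 0, 0.0495, 0, -0.3],
    [0, 0, 0.0495, 0, -0.9],
    [0, 0, 0.0495, 0, -0.9],
    [0, 0, 0.0495, 0, -0.9],
    [0, 0, 0.0495, 5, -0.9],
    [0, 0, 0.0495, 5, -0.9],
    [0, 0, 0.0495, 5, -0.9]
  ]
}}

```text
time: 26.05
eef_pos: [0.6032, 0.0064, 0.0788]
tcp_rot: [0.882, 0.47, 0.0, 0.0]
contact_force: [-2.2, 1.9, 3.4]
opening: 0.122
finger_force: 32.8
```

```bash
python3 -c "
from h import *
avg(2,3)"
```

```text
t 26.15 p [0.6032 0.0064 0.0788] yaw 56.1 o 0.119 33 q6 0.43
Tz 0.07 +- 0.025 Tk 0.071 e6 0.062 +- 0.007 Ftool [ 0.6 -2.6 -3.9] rtool [-0.0001 -0.0001]
```

>>> {"fn": "send_rows", "kwargs": {
  "steps": [
    [0, 0, 0, 3, -0.9],
    [0, 0, 0.0, 3, -0.9],
    [0, 0, 0.0, 3, -0.9]
  ]
}}

```text
time: 26.45
eef_pos: [0.6032, 0.0064, 0.0788]
tcp_rot: [0.894, 0.447, 0.0, 0.0]
contact_force: [-2.7, 2.5, 6.2]
opening: 0.121
finger_force: 33.2
```

```bash
python3 -c "
from h import *
avg(2,3)"
```

```text
t 26.55 p [0.6032 0.0064 0.0787] yaw 53.14 o 0.123 33 q6 0.49
Tz 0.148 +- 0.025 Tk 0.148 e6 0.129 +- 0.002 Ftool [ 0.7 -3.5 -6. ] rtool [-0.0001 -0.0001]
```

>>> {"fn": "send_rows", "kwargs": {
  "steps": [
    [0, 0, 0, 0, -0.3],
    [0, 0, 0, 0, -0.3],
    [0, 0, -0.03, -3, -0.3],
    [0.01, -0.01, -0.05, -11, -0.3],
    [0.038, -0.042, -0.05, -19, -0.3],
    [0.066, -0.075, -0.05, -27, -0.3],
    [0.09, -0.103, -0.05, -35, -0.3],
    [0.102, -0.1175, -0.05, -39, -0.3],
    [0.102, -0.1175, -0.05, -39, -0.3],
    [0.102, -0.1175, -0.05, -39, -0.3]
  ]
}}

```text
time: 27.55
eef_pos: [0.5704, 0.1581, 0.1276]
tcp_rot: [0.695, 0.719, -0.0, 0.0]
contact_force: [-0.2, 0.5, 0.3]
opening: 0.346
finger_force: 0.0
```

```bash
python3 -c "
from h import *
barpx(4,'w9')"
```

```text
t 27.55 p [0.5704 0.1581 0.1276] yaw 92.02 F [-0.2  0.5  0.3] T [-0.036 -0.036 -0.033] e6 -0.008 q6 0.06 o 0.346 0.0
to knob, tool xy [ 0.0003 -0.0005]
195 254.0 17 | 198 254.0 17 | 201 254.0 23 | 204 254.0 25 | 207 254.0 27 | 210 254.0 27 | 213 254.0 27 | 216 254.0 25 | 219 254.0 21 | 222 254.0 17 | 225 254.0 17 | 228 254.0 17 | 231 254.0 17 | 234 254.0 17 | 237 254.0 17 | 240 254.0 17 | 243 254.0 17 | 246 254.0 17 | 249 254.0 13 |
```

>>> {"fn": "send_rows", "kwargs": {
  "steps": [
    [0, 0, 0.025, 0, -0.3],
    [0, 0, 0.042, 0, -0.3],
    [0, 0, 0.049, 0, -0.3],
    [0, 0, 0.0495, 0, -0.3],
    [0, 0, 0.0495, 0, -0.9],
    [0, 0, 0.0495, 0, -0.9],
    [0, 0, 0.0495, 0, -0.9],
    [0, 0, 0.0495, 4, -0.9],
    [0, 0, 0.0495, 4, -0.9],
    [0, 0, 0.0495, 4, -0.9]
  ]
}}

```text
time: 28.6
eef_pos: [0.5706, 0.1579, 0.0792]
tcp_rot: [0.719, 0.695, -0.0, 0.001]
contact_force: [-2.7, -3.7, 3.1]
opening: 0.119
finger_force: 32.9
```

```bash
python3 -c "
from h import *
avg(4,3)"
```

```text
t 28.70 p [0.5706 0.1579 0.0792] yaw 88.1 o 0.121 33 q6 0.13
Tz 0.046 +- 0.006 Tk 0.041 e6 0.027 +- 0.005 Ftool [-4.8 -2.8 -3.8] rtool [ 0.0004 -0.0007]
```

>>> {"fn": "send_rows", "kwargs": {
  "steps": [
    [0, 0, 0, 3, -0.9],
    [0, 0, 0.0, 3, -0.9],
    [0, 0, 0.0, 3, -0.9]
  ]
}}

```text
time: 29.0
eef_pos: [0.5706, 0.1579, 0.0792]
tcp_rot: [0.737, 0.676, -0.0, 0.0]
contact_force: [-2.7, -3.0, 5.6]
opening: 0.126
finger_force: 33.1
```

```bash
python3 -c "
from h import *
avg(4,3)"
```

```text
t 29.10 p [0.5706 0.1579 0.0792] yaw 85.11 o 0.125 33 q6 0.19
Tz 0.075 +- 0.004 Tk 0.071 e6 0.083 +- 0.002 Ftool [-4.2 -2.9 -5.7] rtool [ 0.0004 -0.0007]
```

>>> {"fn": "send_rows", "kwargs": {
  "steps": [
    [0, 0, 0, 2, -0.9],
    [0, 0, 0.0, 2, -0.9],
    [0, 0, 0.0, 2, -0.9]
  ]
}}

```text
time: 29.4
eef_pos: [0.5705, 0.1579, 0.0791]
tcp_rot: [0.748, 0.663, -0.0, 0.0]
contact_force: [-3.1, -3.3, 4.7]
opening: 0.12
finger_force: 33.1
```

```bash
python3 -c "
from h import *
avg(4,3)"
```

```text
t 29.50 p [0.5705 0.1579 0.0792] yaw 83.12 o 0.119 33 q6 0.22
Tz 0.122 +- 0.019 Tk 0.118 e6 0.118 +- 0.001 Ftool [-4.1 -3.  -4.8] rtool [ 0.0004 -0.0007]
```

>>> {"fn": "send_rows", "kwargs": {
  "steps": [
    [0, 0, 0, 0, -0.3],
    [0, 0, 0, 0, -0.3],
    [0, 0, -0.03, -6, -0.3],
    [-0.01, -0.005, -0.05, -14, -0.3],
    [-0.04, -0.02, -0.05, -22, -0.3],
    [-0.07, -0.035, -0.05, -30, -0.3],
    [-0.098, -0.0485, -0.05, -38, -0.3],
    [-0.098, -0.0485, -0.05, -46, -0.3],
    [-0.098, -0.0485, -0.05, -54, -0.3],
    [-0.098, -0.0485, -0.05, -60, -0.3],
    [-0.098, -0.0485, -0.05, -60, -0.3],
    [-0.098, -0.0485, -0.05, -60, -0.3]
  ]
}}

```text
time: 30.7
eef_pos: [0.5104, 0.0673, 0.1284]
tcp_rot: [0.318, 0.948, 0.0, 0.0]
contact_force: [-0.4, 0.2, 0.1]
opening: 0.351
finger_force: 0.0
```

```bash
python3 -c "
from h import *
barpx(3,'w10')"
```

```text
t 30.7 p [0.5104 0.0673 0.1284] yaw 142.91 F [-0.4  0.2  0.1] T [ 0.011  0.01  -0.049] e6 -0.018 q6 -0.99 o 0.351 0.0
to knob, tool xy [-0.0009 -0.0011]
195 252.5 18 | 198 253.0 17 | 201 253.0 19 | 204 252.5 24 | 207 253.0 25 | 210 253.0 27 | 213 253.0 27 | 216 253.0 25 | 219 253.0 23 | 222 252.5 18 | 225 253.0 17 | 228 253.0 17 | 231 253.0 17 | 234 253.0 17 | 237 253.0 17 | 240 253.0 17 | 243 253.0 17 | 246 253.0 17 | 249 253.0 15 |
```

>>> {"fn": "send_rows", "kwargs": {
  "steps": [
    [-0.0005, -0.0007, 0.025, 0, -0.3],
    [-0.0005, -0.0007, 0.042, 0, -0.3],
    [-0.0005, -0.0007, 0.048, 0, -0.3],
    [-0.0005, -0.0007, 0.049, 0, -0.3],
    [-0.0005, -0.0007, 0.049, 0, -0.9],
    [-0.0005, -0.0007, 0.049, 0, -0.9],
    [-0.0005, -0.0007, 0.049, 0, -0.9],
    [-0.0005, -0.0007, 0.049, 1, -0.9],
    [-0.0005, -0.0007, 0.049, 1, -0.9],
    [-0.0005, -0.0007, 0.049, 1, -0.9]
  ]
}}

```text
time: 31.75
eef_pos: [0.511, 0.0661, 0.0803]
tcp_rot: [0.325, 0.946, 0.0, 0.001]
contact_force: [0.1, 0.7, 3.2]
opening: 0.121
finger_force: 32.9
```

```bash
python3 -c "
from h import *
avg(3,3)"
```

```text
t 31.85 p [0.511  0.0661 0.0803] yaw 142.03 o 0.126 33 q6 -0.98
Tz 0.077 +- 0.048 Tk 0.077 e6 0.073 +- 0.002 Ftool [ 0.7  0.5 -4.1] rtool [ 0.0002 -0.0005]
```

>>> {"fn": "send_rows", "kwargs": {
  "steps": [
    [0, 0, 0, 1, -0.9],
    [0, 0, 0.0, 1, -0.9],
    [0, 0, 0.0, 1, -0.9]
  ]
}}

```text
time: 32.15
eef_pos: [0.511, 0.0661, 0.0803]
tcp_rot: [0.334, 0.943, 0.0, 0.001]
contact_force: [0.5, 0.4, 6.4]
opening: 0.123
finger_force: 33.2
```

```bash
python3 -c "
from h import *
avg(3,3)"
```

```text
t 32.25 p [0.511  0.0661 0.0803] yaw 141.03 o 0.122 33 q6 -0.96
Tz 0.127 +- 0.021 Tk 0.127 e6 0.131 +- 0.001 Ftool [ 0.3  0.  -5.8] rtool [ 0.0002 -0.0005]
```

>>> {"fn": "send_rows", "kwargs": {
  "steps": [
    [0, 0, 0, 0, -0.3],
    [0, 0, 0, 0, -0.3],
    [0, 0, -0.03, 3, -0.3],
    [-0.01, 0.012, -0.05, 9, -0.3],
    [-0.036, 0.044, -0.05, 15, -0.3],
    [-0.062, 0.076, -0.05, 21, -0.3],
    [-0.085, 0.104, -0.05, 27, -0.3],
    [-0.098, 0.121, -0.05, 33, -0.3],
    [-0.098, 0.121, -0.05, 33, -0.3],
    [-0.098, 0.121, -0.05, 33, -0.3]
  ]
}}

```text
time: 33.25
eef_pos: [0.6616, 0.0985, 0.1281]
tcp_rot: [0.587, 0.81, -0.001, -0.001]
contact_force: [-0.2, 0.1, -0.4]
opening: 0.35
finger_force: 0.0
```

```bash
python3 -c "
from h import *
barpx(1,'w11')"
```

```text
t 33.25 p [0.6616 0.0985 0.1281] yaw 108.12 F [-0.2  0.1 -0.4] T [-0.017 -0.012 -0.034] e6 0.021 q6 -0.32 o 0.35 0.0
to knob, tool xy [0.0002 0.001 ]
195 256.0 17 | 198 256.0 17 | 201 256.0 21 | 204 256.0 25 | 207 256.5 26 | 210 256.0 27 | 213 256.0 27 | 216 256.0 25 | 219 255.5 22 | 222 256.0 17 | 225 256.0 17 | 228 256.0 17 | 231 256.5 18 | 234 256.0 17 | 237 256.0 17 | 240 256.0 17 | 240 284.0 17 | 243 256.5 16 | 243 282.5 22 | 246 256.0 17 | 246 283.0 23 | 249 256.5 14 | 249 283.5 24 | 252 282.5 26 |
```

>>> {"fn": "send_rows", "kwargs": {
  "steps": [
    [0, 0.001, 0.025, 0, -0.3],
    [0, 0.001, 0.042, 0, -0.3],
    [0, 0.001, 0.048, 0, -0.3],
    [0, 0.001, 0.049, 0, -0.3],
    [0, 0.001, 0.049, 0, -0.9],
    [0, 0.001, 0.049, 0, -0.9],
    [0, 0.001, 0.049, 0, -0.9],
    [0, 0.001, 0.049, 2, -0.9],
    [0, 0.001, 0.049, 2, -0.9],
    [0, 0.001, 0.049, 2, -0.9]
  ]
}}

```text
time: 34.3
eef_pos: [0.6632, 0.0986, 0.0812]
tcp_rot: [0.601, 0.799, -0.001, -0.0]
contact_force: [-4.9, -1.6, 4.1]
opening: 0.124
finger_force: 33.0
```

```bash
python3 -c "
from h import *
avg(1,3)"
```

```text
t 34.40 p [0.6632 0.0986 0.0812] yaw 106.09 o 0.122 33 q6 -0.28
Tz 0.128 +- 0.023 Tk 0.126 e6 0.106 +- 0.0 Ftool [ 0.5 -4.8 -4.1] rtool [ 0.0006 -0.0006]
```

>>> {"fn": "send_rows", "kwargs": {
  "steps": [
    [0, 0, 0, 1, -0.9],
    [0, 0, 0.0, 1, -0.9],
    [0, 0, 0.0, 1, -0.9]
  ]
}}

```text
time: 34.7
eef_pos: [0.6632, 0.0987, 0.0812]
tcp_rot: [0.608, 0.794, -0.001, -0.0]
contact_force: [-5.2, -1.7, 3.7]
opening: 0.12
finger_force: 33.1
```

```bash
python3 -c "
from h import *
avg(1,3)"
```

```text
t 34.80 p [0.6632 0.0986 0.0812] yaw 105.1 o 0.119 33 q6 -0.27
Tz 0.146 +- 0.039 Tk 0.143 e6 0.133 +- 0.001 Ftool [-0.3 -5.7 -4.2] rtool [ 0.0005 -0.0006]
```

>>> {"fn": "send_rows", "kwargs": {
  "steps": [
    [0, 0, 0, 0, -0.3],
    [0, 0, 0, 0, -0.3],
    [0, 0, -0.03, 4, -0.3],
    [-0.01, -0.01, -0.047, 12, -0.3],
    [-0.03, -0.035, -0.047, 20, -0.3],
    [-0.05, -0.06, -0.047, 28, -0.3],
    [-0.0715, -0.084, -0.047, 36, -0.3],
    [-0.0715, -0.084, -0.047, 44, -0.3],
    [-0.0715, -0.084, -0.047, 50, -0.3],
    [-0.0715, -0.084, -0.047, 50, -0.3],
    [-0.0715, -0.084, -0.047, 50, -0.3]
  ]
}}

```text
time: 35.9
eef_pos: [0.6014, 0.0081, 0.1276]
tcp_rot: [0.886, 0.463, 0.001, 0.0]
contact_force: [-0.2, -0.6, -0.1]
opening: 0.348
finger_force: 0.0
```

```bash
python3 -c "
from h import *
barpx(2,'w12')"
```

```text
t 35.9 p [0.6014 0.0081 0.1276] yaw 55.16 F [-0.2 -0.6 -0.1] T [-0.05  -0.031 -0.01 ] e6 0.017 q6 0.45 o 0.348 0.0
to knob, tool xy [-0.0004  0.0023]
195 257.5 18 | 198 258.0 17 | 201 257.5 20 | 204 257.5 24 | 207 257.5 26 | 210 257.0 27 | 213 257.5 28 | 216 257.5 26 | 219 257.0 23 | 222 257.5 18 | 225 258.0 17 | 228 258.0 17 | 231 258.0 17 | 234 257.5 18 | 237 258.0 17 | 240 258.0 17 | 243 258.0 17 |
```

>>> {"fn": "send_rows", "kwargs": {
  "steps": [
    [0, 0.002, 0.025, 0, -0.3],
    [0, 0.002, 0.042, 0, -0.3],
    [0, 0.002, 0.047, 0, -0.3],
    [0, 0.002, 0.048, 0, -0.3],
    [0, 0.002, 0.048, 0, -0.9],
    [0, 0.002, 0.048, 0, -0.9],
    [0, 0.002, 0.048, 0, -0.9],
    [0, 0.002, 0.048, 1, -0.9],
    [0, 0.002, 0.048, 1, -0.9],
    [0, 0.002, 0.048, 1, -0.9]
  ]
}}

```text
time: 36.95
eef_pos: [0.6033, 0.0068, 0.0805]
tcp_rot: [0.891, 0.454, 0.001, 0.001]
contact_force: [0.5, -0.4, 4.3]
opening: 0.12
finger_force: 32.9
```

```bash
python3 -c "
from h import *
avg(2,3)"
```

```text
t 37.05 p [0.6033 0.0068 0.0805] yaw 54.03 o 0.12 33 q6 0.47
Tz 0.057 +- 0.013 Tk 0.057 e6 0.072 +- 0.002 Ftool [ 0.6  0.6 -4.5] rtool [-0.0005  0.0001]
```

>>> {"fn": "send_rows", "kwargs": {
  "steps": [
    [0, 0, 0, 1, -0.9],
    [0, 0, 0.0, 1, -0.9],
    [0, 0, 0.0, 1, -0.9]
  ]
}}

```text
time: 37.35
eef_pos: [0.6034, 0.0069, 0.0804]
tcp_rot: [0.895, 0.446, 0.001, 0.0]
contact_force: [0.3, 1.0, 5.8]
opening: 0.124
finger_force: 33.3
```

```bash
python3 -c "
from h import *
avg(2,3)"
```

```text
t 37.45 p [0.6034 0.0069 0.0805] yaw 53.02 o 0.118 33 q6 0.49
Tz 0.142 +- 0.008 Tk 0.143 e6 0.132 +- 0.001 Ftool [ 0.7 -0.9 -5.7] rtool [-0.0005  0.0001]
```

>>> {"fn": "send_rows", "kwargs": {
  "steps": [
    [0, 0, 0, 0, -0.3],
    [0, 0, 0, 0, -0.3],
    [0, 0, -0.03, -3, -0.3],
    [0.01, -0.01, -0.047, -9, -0.3],
    [0.038, -0.042, -0.047, -15, -0.3],
    [0.066, -0.075, -0.047, -21, -0.3],
    [0.09, -0.103, -0.047, -27, -0.3],
    [0.101, -0.117, -0.047, -32, -0.3],
    [0.101, -0.117, -0.047, -32, -0.3],
    [0.101, -0.117, -0.047, -32, -0.3]
  ]
}}

```text
time: 38.45
eef_pos: [0.5693, 0.1578, 0.1257]
tcp_rot: [0.737, 0.676, -0.001, -0.0]
contact_force: [-0.1, -0.4, -0.2]
opening: 0.349
finger_force: 0.0
```

```bash
python3 -c "
from h import *
barpx(4,'w13')"
```

```text
t 38.45 p [0.5693 0.1578 0.1257] yaw 84.99 F [-0.1 -0.4 -0.2] T [-0.029 -0.029  0.081] e6 -0.009 q6 0.19 o 0.349 0.0
to knob, tool xy [0.0007 0.0005]
195 256.0 19 | 198 255.5 18 | 201 255.5 22 | 204 256.0 25 | 207 255.5 26 | 210 255.5 28 | 213 256.0 27 | 216 256.0 25 | 219 255.5 22 | 222 255.5 18 | 225 256.0 17 | 228 256.0 17 | 231 256.0 17 | 234 256.0 17 | 237 256.0 17 | 240 256.0 17 | 243 256.0 17 | 246 256.0 17 | 249 255.5 14 | 261 291.5 14 |
```

>>> {"fn": "send_rows", "kwargs": {
  "steps": [
    [0, 0.001, 0.025, 0, -0.3],
    [0, 0.001, 0.04, 0, -0.3],
    [0, 0.001, 0.045, 0, -0.3],
    [0, 0.001, 0.046, 0, -0.3],
    [0, 0.001, 0.046, 0, -0.9],
    [0, 0.001, 0.046, 0, -0.9],
    [0, 0.001, 0.046, 0, -0.9],
    [0, 0.001, 0.046, 2, -0.9],
    [0, 0.001, 0.046, 2, -0.9],
    [0, 0.001, 0.046, 2, -0.9]
  ]
}}

```text
time: 39.5
eef_pos: [0.5706, 0.1577, 0.0811]
tcp_rot: [0.748, 0.663, -0.001, -0.0]
contact_force: [-5.4, -2.0, 5.0]
opening: 0.121
finger_force: 32.5
```

```bash
python3 -c "
from h import *
avg(4,3)"
```

```text
t 39.60 p [0.5706 0.1577 0.0811] yaw 83.09 o 0.121 33 q6 0.22
Tz 0.113 +- 0.019 Tk 0.108 e6 0.11 +- 0.004 Ftool [-2.6 -4.7 -4.9] rtool [ 0.0006 -0.0008]
```

>>> {"fn": "send_rows", "kwargs": {
  "steps": [
    [0, 0, 0, 0, -0.3],
    [0, 0, 0, 0, -0.3],
    [0, 0, -0.03, 0, -0.3],
    [0, 0, -0.07, 0, -0.3],
    [0, 0, -0.11, 0, -0.3],
    [0, 0, -0.11, 0, -0.3],
    [0, 0, -0.11, 0, -0.3]
  ]
}}

```text
time: 40.3
eef_pos: [0.5721, 0.1581, 0.1921]
tcp_rot: [0.749, 0.663, 0.002, 0.001]
contact_force: [0.2, 0.5, -1.9]
opening: 0.345
finger_force: 0.0
```

```bash
python3 -c "
from h import *
st(4)
cv2.imwrite('pics/end.png',ctrl.read_camera('wrist')[:,:,::-1])"
```

```text
t 40.3 p [0.5721 0.1581 0.1921] yaw 83.03 F [ 0.2  0.5 -1.9] T [0.047 0.017 0.002] e6 -0.0 q6 0.22 o 0.345 0.0
to knob, tool xy [ 0.     -0.0022]
```

View pics/end.png

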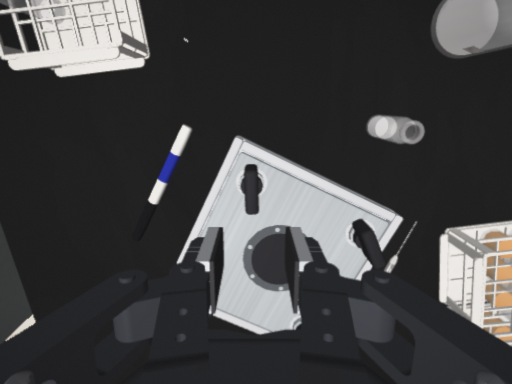

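The arm is clear of everything. Knob 4 at (251,190), knob 1 at (367,243), the marker and the open vial all look as expected, so I'm handing in.

```bash
python3 -c "
from plant import ctrl
print(ctrl.sign_off())"
```

```text
the job is handed in; nothing more can be done
None
```

I handed the job in at about 40 s with all four knobs tightened crisscross to about 0.11–0.13 N m and the arm clear; knob 3 briefly read about 0.18 N m (an estimated 25–28 N, limit 30 N) before I backed it off and retightened it, and the hand-in gave no verdict.

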